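# Fill the curing tray and hold the lamp knob at its third click

### The job

Two of the four pockets in the curing tray are empty: stand the two spare tooth dies in them, upright and fully down, leaving the seated dies, the bottle, bowl, arch model and brush alone. Then turn the lamp knob clockwise, counting its clicks from where it rests, to the third stop, without clicking past it. The knob springs back when let go, so finish with the gripper still holding it at the third stop.

Things in the scene. Friction and masses are not known exactly. Their poses are not given: they have to be found in the camera images.
- tray: Curing tray, fixed: aluminium block 60 x 185 x 21 mm with four pockets in a row along its own y axis, 45 mm apart; at each end of the row stands a white lamp head 60 x 22 x 55 mm high, whose inner face is 25 mm from the centre of the outermost pocket. Origin: centre of the underside, on the work surface.
- pocket1 (a point): Pocket 1 of the curing tray: a round blind hole, 25 mm in diameter and 15 mm deep; the point is the centre of its floor, 15 mm below the tray's top face. It may be empty or hold a die.
- pocket2 (a point): Pocket 2 of the curing tray: a round blind hole, 25 mm in diameter and 15 mm deep; the point is the centre of its floor, 15 mm below the tray's top face. It may be empty or hold a die.
- pocket3 (a point): Pocket 3 of the curing tray: a round blind hole, 25 mm in diameter and 15 mm deep; the point is the centre of its floor, 15 mm below the tray's top face. It may be empty or hold a die.
- pocket4 (a point): Pocket 4 of the curing tray: a round blind hole, 25 mm in diameter and 15 mm deep; the point is the centre of its floor, 15 mm below the tray's top face. It may be empty or hold a die.
- seated1: Tooth die: round cream stone stem (pink band at the foot) with a small ivory molar on top; stem 22 mm diameter and 46 mm high, molar 18 mm wide, 57 mm overall, 45 g. Origin at the centre of its underside, z up. Stands in one of the pockets at the start.
- seated2: Tooth die: round cream stone stem (pink band at the foot) with a small ivory molar on top; stem 22 mm diameter and 46 mm high, molar 18 mm wide, 57 mm overall, 45 g. Origin at the centre of its underside, z up. Stands in one of the pockets at the start.
- spare1: Tooth die: round cream stone stem (pink band at the foot) with a small ivory molar on top; stem 22 mm diameter and 46 mm high, molar 18 mm wide, 57 mm overall, 45 g. Origin at the centre of its underside, z up. Spare: stands upright on the work surface on the robot's side of the tray.
- spare2: Tooth die: round cream stone stem (pink band at the foot) with a small ivory molar on top; stem 22 mm diameter and 46 mm high, molar 18 mm wide, 57 mm overall, 45 g. Origin at the centre of its underside, z up. Spare: stands upright on the work surface on the robot's side of the tray.
- lampbox: Lamp control box, fixed: grey, 130 x 120 x 45 mm high, with a dark face and the knob (blue grip bar on a black skirt) in the middle of its top. White dots on the face, 46 mm from the knob's axis, mark home and stops 1, 2 and 4; a larger violet dot marks stop 3. Origin: centre of the underside; its -x side carries the home dot, and seen from above the others follow clockwise, towards its +y side.
- knob_bar: Grip bar of the knob: blue, upright, 42 mm long (its own x), 14 mm thick (its own y), its top 89 mm above the work surface and its sides free down to the skirt of the knob (44 mm diameter) 59 mm above the work surface. A white line at its -x end is the pointer. Origin on the knob's axis, 51 mm above the work surface; turns with the knob.
- knob_grip (a point): Point on the knob's vertical axis at a good height to grip the bar: 82 mm above the work surface, 7 mm below the bar's top.
- knob (a joint): Knob turn in rad, 0 at home (its start), growing clockwise from above. Stops every 24 degrees: 0.419, 0.838, 1.257 (third), 1.676; end stop at 1.76. Turning it takes about 0.07 N m just before each stop, jumps to 0.17 on leaving it and eases off over the crest midway to the next. A return spring (0.15 N m at home, 0.19 at the third stop) overcomes the clicks: let go, it flies home.
- amber_bottle: Amber glass bottle with a white cap, 32 mm diameter, 75 mm high; origin centre of the underside. Leave alone.
- glass_bowl: Small glass bowl, 72 mm diameter, 35 mm high; origin centre of the underside. Leave alone.
- arch_model: Stone model of a dental arch with teeth, about 55 x 65 x 27 mm; origin in the underside. Leave alone.
- brush: Slim brush with a blue handle, 170 mm long and 7 mm thick, lying on the bench along its own x axis; origin near its middle, on the underside. Leave alone.
Things that resemble listed ones, but are neither listed nor needed, are in the scene too. Leave any blue or purple look-alike of the spare2 alone.

How it is judged:
By the outcome, as a careful person would: the job done as asked, in the order asked, and still so for the second after the job is handed in, while the arm keeps its last pose, push and grip.
It also fails if it takes over 64 s, if anything falls off the work surface, if the arm or the gripper's body presses on something with over 40 N, if the wrist force passes 120 N, or if a joint passes its speed limit or range.

### The arm

A 6-joint arm with a two-finger parallel gripper is mounted at the origin on the work surface. World frame = base frame: x ahead of the robot, y to its left, z up, the work surface at z = 0. Lengths are in mm, angles in rad, forces in N, time in s.
With the tool pointing down it reaches from about 350 to 875 mm from the base axis. Payload 4.2 kg.
Tool frame: the origin (TCP) lies at the very end of the fingers, on their centre line; the grasp point (between the pads) lies 19 mm behind it; z points along the fingers, y is the line along which they close (so a half turn about z gives the same grasp; the last joint's range is limited). The gripper opens to 85 mm and grips with 20 to 120 N. Pads are 22 mm wide; open, the fingers measure 114 mm over their backs; the gripper's body (76 mm by 85 mm) begins 54 mm behind the grasp point. The pads swing forward as they close: fully open they stand 13 mm farther back than shut.
Start: joints at [-0.886, 0.385, 0.008, 0, -1.194, -0.259], TCP at [258.168, -569.165, 231.312] pointing down, gripper open.
Joint ranges: [-3.14, 3.14], [-1.21, 2.06], [-1.07, 1.41], [-3.16, 2.05], [-2.99, -0.16], [-3.1, 3.1]. Speed limits (rad/s): [2.79, 2.79, 3.14, 3.14, 3.14, 3.14].

### API

Orientations are given as a unit quaternion [x, y, z, w].
In Python, from bench import read_state, get_image, camera_model, job_done gives the robot as it stands.
- The arm moves only by the shell command python3 -m handwheel 'ROWS'. ROWS is JSON, a list of rows, each a list of 7 numbers: the shift along the tool's x, y, z in m, then the turn, a rotation vector about the tool's x, y, z in rad, then the gripper's target within -1 to 1 (fully open at 1, half-way at 0, shut at -1). In form: [[dx, dy, dz, wx, wy, wz, jaw], ...]. A call has 1 to 10 rows; each row is the pose to reach, as a shift and turn from the pose commanded when the call began, along the tool's axes at that moment; what a row does not reach only later rows make up. A row lasts 1/8 s, in which the tool goes at most 62.5 mm and 10.7 degrees, less where a joint would pass 70% of its speed; a pose out of reach is approached as far as the arm can. A call with a gripper value outside its range is refused whole. The fingers move at their own pace and stop on an object; the grip force is fixed at half the most. Time passes only in rows, so rows that repeat a pose let the fingers close. It gives the time, the measured TCP pose, the force, the opening and the grip force at its end, in the units of the state.
- read_state(): the state, without advancing time (a new reading comes with each control period).
- get_image(name): name is "scene" or "top"; returns (picture, depth): 400x640x3 uint8, blue, green, red; 400x640 float32, mm along the optical axis (not along the pixel's ray), 0 where there is no reading.
- camera_model(name): a dict with "K" (3x3 intrinsics, pixels), "dist" ([k1, k2, p1, p2, k3] as OpenCV has them; the pictures are not rectified), "rvec" (rotation vector, rad) and "tvec" (3), from world to camera coordinates, as OpenCV has them. Camera axes: x right, y down, z forward; pixel columns grow to the right and rows downward; lengths in mm; the calibration is good to about 2 mm. A picture is of the moment at which its call begins. camera_model takes no time and is no camera call.
- job_done(): hands the job in; it is judged then, once.
The state is a dict: "clock": time; "joints": joint angles; "joint_vel": joint speeds; "joint_efforts": joint torques, N m; "position": TCP position; "ee_rot": TCP orientation; "contact_force": force on the tool from outside, world axes, zero at the start; "wrist_torque": the same for the moment, N m; "gripper_width": finger opening in mm; "grasp_force": force on a finger pad.
Only numpy, scipy, OpenCV 4.12 (cv2) and the standard library are available. Lean on these libraries where they do the work, as an engineer would, in place of code of your own. Each camera call takes 0.05 s, during which the arm holds its last target. There are 200 camera calls.

## Working session

There is one attempt and no reset: what is moved stays moved. The work goes in short steps, Python scripts to look and compute and a shell command to move; the robot and the scene stay as the last step left them, time stands still between calls to the robot, and variables do not carry over. Pictures are saved under pics/ and viewed, at most 10 in all, crops included, and the job is handed in when it is done.

```bash
mkdir -p pics; cat > h.py <<'E'
import numpy as np,cv2
from bench import *
def cam(n):
    m=camera_model(n);K=np.array(m['K'],float);D=np.array(m['dist'],float);R,_=cv2.Rodrigues(np.array(m['rvec'],float));t=np.array(m['tvec'],float).ravel()
    return K,D,R,t
def ray(n,u,v,z):
    K,D,R,t=cam(n);p=cv2.undistortPoints(np.array([[[u,v]]],float),K,D)[0,0]
    d=R.T@np.array([p[0],p[1],1]);c=-R.T@t
    return c+d*(z-c[2])/d[2]
def pts(n,depth):
    K,D,R,t=cam(n);h,w=depth.shape;g=np.stack(np.meshgrid(np.arange(w),np.arange(h)),-1).reshape(-1,1,2).astype(float)
    p=cv2.undistortPoints(g,K,D)[:,0];X=np.c_[p,np.ones(len(p))]*depth.reshape(-1,1)
    return ((X-t)@R).reshape(h,w,3)
E
python3 - <<'E'
from h import *
for n in('scene','top'):
    i,d=get_image(n);cv2.imwrite(f'pics/{n}0.png',i);np.save(f'{n}0.npy',d)
    K,D,R,t=cam(n);print(n,-R.T@t,K[0,0])
s=read_state();print(s['clock'],s['position'],s['ee_rot'],s['gripper_width'])
E
```

```text
scene [1074.19071569 -260.07516081  520.64980638] 373.9662437544756
top [ 317.82184396   55.9773808  1030.66455916] 363.3964157764527
0.1 [ 257.965475   -568.71509948  230.35096913] [-2.11212893e-01  9.77439609e-01  9.29846649e-04 -2.45976936e-04] 85.5972255662582
```

View pics/scene0.png

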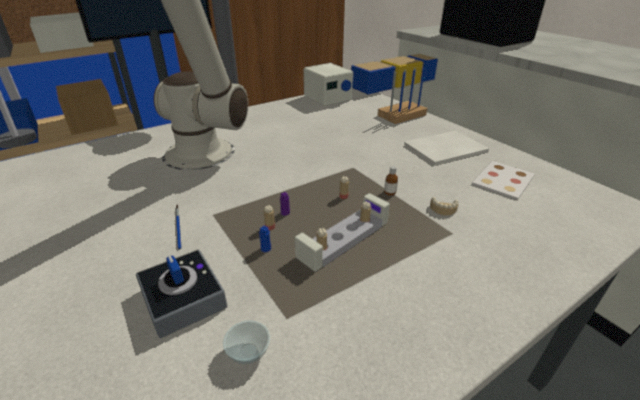

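View pics/top0.png

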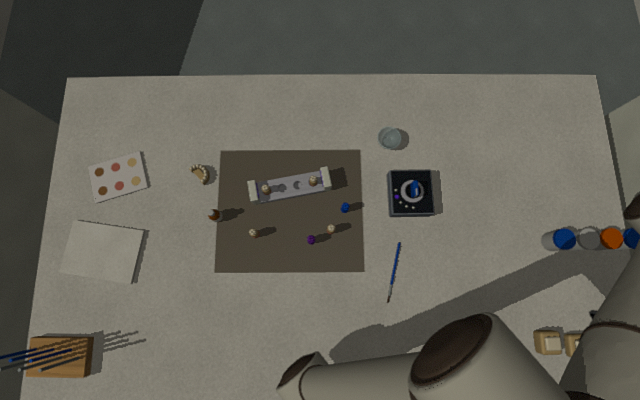

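Both views show the same things.
- **Spares:** the cream dies standing free at scene (344,187) and (269,217), which are top (253,233) and (331,229).
- **Look-alikes:** blue at top (345,208) and purple at top (311,240). I leave both alone.
- **Pockets:** the outer two hold dies at top (266,188) and (313,181). The middle two, near (282,187) and (297,185), are empty.
- **Knob:** at top (413,189).

Next I measure these and check one crop.

```bash
python3 - <<'E'
from h import *
T=cv2.imread('pics/top0.png');S=cv2.imread('pics/scene0.png')
PT=pts('top',np.load('top0.npy'));PS=pts('scene',np.load('scene0.npy'))
c=cv2.resize(T[140:260,205:445],None,fx=3.3,fy=3.3,interpolation=cv2.INTER_CUBIC)[:, :792]
cS=cv2.resize(S[165:345,130:400],None,fx=1,fy=1)
cv2.imwrite('pics/crop.png',c)
cv2.imwrite('pics/crop2.png',cv2.resize(S[165:335,130:400],None,fx=2.95,fy=2.95,interpolation=cv2.INTER_CUBIC))
# clusters by height in workspace, both clouds
for n,P,I in(('top',PT,T),('scene',PS,S)):
    z=P[...,2];m=((z>33)&(z<110)&(P[...,0]>250)&(P[...,0]<750)&(abs(P[...,1])<500)).astype(np.uint8)
    k,l,st,ce=cv2.connectedComponentsWithStats(m)
    for j in range(1,k):
        if st[j,4]<8: continue
        q=P[l==j];print(n,st[j,:].tolist(),q.mean(0).round(0),'ext',np.ptp(q,axis=0).round(0),'zmax',q[:,2].max().round(0),I[l==j].mean(0).round())
E
```

```text
top [377, 129, 15, 20, 39] [ 715. -138.   36.] ext [60. 39.  5.] zmax 38.0 [104. 111. 106.]
top [393, 129, 8, 19, 37] [ 721. -187.   35.] ext [57. 23.  5.] zmax 38.0 [92. 97. 90.]
top [320, 166, 11, 23, 190] [597.  28.  53.] ext [62. 28. 27.] zmax 60.0 [113. 122. 124.]
top [388, 169, 47, 47, 1961] [ 555. -211.   49.] ext [131. 123.  62.] zmax 95.0 [41. 36. 34.]
top [309, 175, 8, 10, 57] [590.  63.  56.] ext [18. 20. 33.] zmax 67.0 [ 76.  97. 107.]
top [248, 180, 11, 23, 184] [561. 227.  54.] ext [60. 27. 26.] zmax 61.0 [105. 117. 118.]
top [261, 184, 9, 9, 59] [566. 194.  55.] ext [19. 21. 31.] zmax 65.0 [ 73.  92. 101.]
top [341, 202, 8, 9, 54] [515. -26.  51.] ext [20. 19. 26.] zmax 59.0 [90. 39. 12.]
top [208, 209, 13, 12, 123] [494. 332.  55.] ext [31. 31. 45.] zmax 78.0 [42. 57. 70.]
top [327, 224, 8, 9, 56] [455.  14.  51.] ext [21. 19. 24.] zmax 60.0 [ 82. 104. 115.]
top [250, 228, 8, 9, 58] [445. 223.  50.] ext [21. 19. 25.] zmax 59.0 [69. 88. 97.]
top [307, 235, 8, 8, 52] [426.  69.  52.] ext [19. 19. 24.] zmax 60.0 [71. 24. 56.]
scene [385, 166, 13, 20, 180] [503. 330.  52.] ext [30. 31. 44.] zmax 77.0 [67. 83. 99.]
scene [340, 177, 9, 12, 87] [453. 221.  46.] ext [19. 20. 25.] zmax 58.0 [ 82. 104. 114.]
scene [279, 192, 10, 13, 97] [434.  64.  47.] ext [19. 21. 25.] zmax 59.0 [75. 35. 62.]
scene [360, 194, 30, 24, 447] [572. 213.  49.] ext [60. 62. 31.] zmax 64.0 [111. 116. 122.]
scene [263, 206, 11, 13, 106] [463.   9.  46.] ext [16. 21. 25.] zmax 58.0 [ 86. 108. 118.]
scene [259, 226, 11, 15, 130] [523. -32.  46.] ext [21. 22. 25.] zmax 58.0 [92. 47. 26.]
scene [294, 229, 33, 31, 610] [606.  30.  49.] ext [61. 63. 31.] zmax 64.0 [118. 133. 136.]
scene [136, 250, 90, 77, 4182] [ 575. -217.   49.] ext [133. 121.  60.] zmax 93.0 [58. 54. 50.]
scene [223, 320, 47, 41, 269] [ 713. -161.   35.] ext [59. 70.  5.] zmax 38.0 [150. 158. 151.]
```

View pics/crop.png

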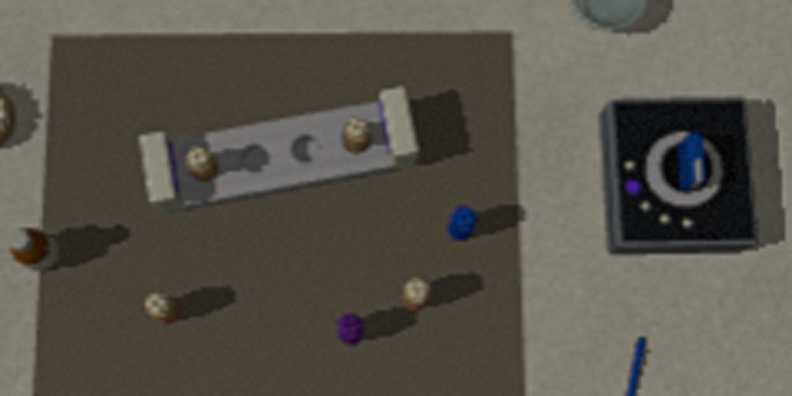

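View pics/crop2.png

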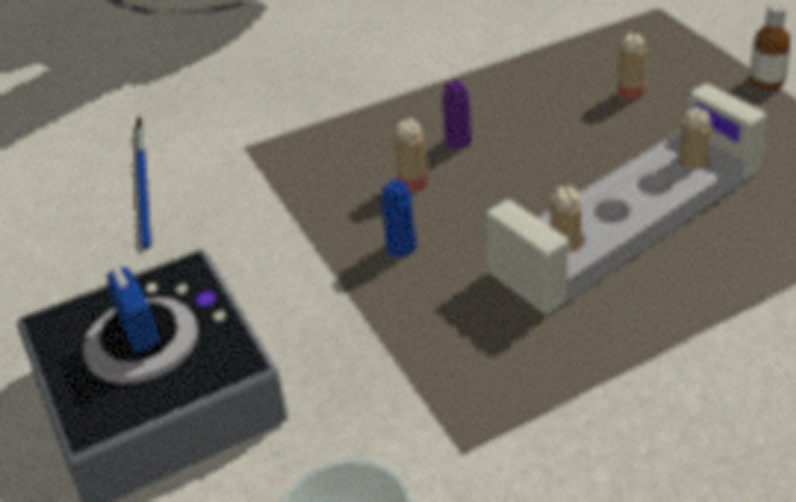

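The crops confirm it. The cream dies with pink feet at crop (160,305) and (415,291) are the spares, and pockets 2 and 3, the middle two, are empty. The violet dot is the fourth from home, so it is stop 3. Now I triangulate across the two views.

```bash
cat > meas.py <<'E'
from h import *
def tri(a,b):
    L=[]
    for n,(u,v) in(('top',a),('scene',b)):
        p=ray(n,u,v,0);q=ray(n,u,v,100);d=(q-p)/np.linalg.norm(q-p);L.append((p,d))
    A=sum(np.eye(3)-np.outer(d,d) for p,d in L);B=sum((np.eye(3)-np.outer(d,d))@p for p,d in L)
    X=np.linalg.solve(A,B);return X,[np.linalg.norm(np.cross(X-p,d)) for p,d in L][0]*2
def cen(P,c,zl,zh,r=17):
    m=(np.hypot(P[...,0]-c[0],P[...,1]-c[1])<r)&(P[...,2]>zl)&(P[...,2]<zh)
    v,u=np.nonzero(m);return ((u.min()+u.max())/2*0+u.mean(),v.mean()),m
E
python3 - <<'E'
from meas import *
T=cv2.imread('pics/top0.png');PT=pts('top',np.load('top0.npy'));PS=pts('scene',np.load('scene0.npy'))
for n,a,b,o in(('A',(455,14),(463,9),0),('B',(445,223),(453,221),0),('s1',(590,63),(600,57),6),('s2',(566,194),(575,188),6)):
    r=17 if not o else 14
    pa,ma=cen(PT,a,30+o,80,r);pb,mb=cen(PS,b,30+o,80,r);X,g=tri(pa,pb)
    print(n,np.round(pa,1),np.round(pb,1),X.round(1),'gap',round(g,1),'top@z45',ray('top',*pa,45+o).round(1))
# tray top from both
for n,P in(('top',PT),('scene',PS)):
    def box(m,z):
        k,l,st,_=cv2.connectedComponentsWithStats(m.astype(np.uint8));j=1+st[1:,4].argmax()
        v,u=np.nonzero(l==j);xy=np.array([ray(n,a,b,z)[:2] for a,b in zip(u,v)],np.float32)
        return cv2.minAreaRect(xy)
    X,Y,Z=P[...,0],P[...,1],P[...,2]
    print(n,'tray',box((Z>15)&(Z<27)&(X>530)&(X<640)&(Y>-10)&(Y<260),21),'lamp',box((Z>38)&(Z<54)&(abs(Y+212)<75)&(abs(X-565)<80),45))
# knob in top view: bar top, ring
PTb=(PT[...,2]>80)&(abs(PT[...,1]+212)<50)&(abs(PT[...,0]-560)<60)
v,u=np.nonzero(PTb);print('bar top',len(u),cv2.minAreaRect(np.array([ray('top',a,b,89)[:2] for a,b in zip(u,v)],np.float32)))
h=cv2.cvtColor(T,cv2.COLOR_BGR2HSV);vi=(h[...,0]>125)&(h[...,0]<150)&(h[...,1]>110)&(np.indices(h.shape[:2])[1]>385)&(np.indices(h.shape[:2])[1]<410)
v,u=np.nonzero(vi);print('violet',u.mean(),v.mean(),ray('top',u.mean(),v.mean(),45).round(1))
E
```

```text
A [330.4 227.9] [268.  212.7] [456.2  13.   39.5] gap 2.2 top@z45 [455.9  14.2  45. ]
B [253.6 232.1] [343.8 182.9] [446.5 225.1  40.2] gap 1.2 top@z45 [445.5 223.8  45. ]
s1 [312.3 179.4] [321.1 236.4] [593.2  62.1  44.6] gap 1.9 top@z45 [591.8  62.9  51. ]
s2 [265.  188.2] [365.3 209.1] [568.3 195.   45.1] gap 1.3 top@z45 [567.2 194.7  51. ]
top tray ((580.288818359375, 129.11866760253906), (62.124176025390625, 220.15843200683594), 10.5485258102417) lamp ((557.4307250976562, -212.5380401611328), (121.55366516113281, 129.76370239257812), 89.94939422607422)Traceback (most recent call last):
  File "<stdin>", line 14, in <module>
  File "<stdin>", line 11, in box
  File "h.py", line 7, in ray
    K,D,R,t=cam(n);p=cv2.undistortPoints(np.array([[[u,v]]],float),K,D)[0,0]
            ~~~^^^
  File "h.py", line 4, in cam
    m=camera_model(n);K=np.array(m['K'],float);D=np.array(m['dist'],float);R,_=cv2.Rodrigues(np.array(m['rvec'],float));t=np.array(m['tvec'],float).ravel()
ValueError: time passes only in moves, steps and waits
```

```bash
sed -i 's/^def cam/import functools\n@functools.lru_cache\ndef cam/' h.py
python3 - <<'E'
from meas import *
T=cv2.imread('pics/top0.png');PT=pts('top',np.load('top0.npy'));PS=pts('scene',np.load('scene0.npy'))
for n,P in(('top',PT),('scene',PS)):
    X,Y,Z=P[...,0],P[...,1],P[...,2]
    m=(Z>80)&(abs(Y+212)<60)&(abs(X-565)<60);v,u=np.nonzero(m)
    print(n,'bar top',len(u),cv2.minAreaRect(np.array([ray(n,a,b,87)[:2] for a,b in zip(u,v)],np.float32)))
    m=(Z>40)&(Z<49)&(abs(Y+212)<75)&(abs(X-565)<80);q=P[m][:,:2].astype(np.float32);print(cv2.minAreaRect(q))
h=cv2.cvtColor(T,cv2.COLOR_BGR2HSV);c=np.indices(h.shape[:2])[1];vi=(h[...,0]>120)&(h[...,0]<150)&(h[...,1]>110)&(c>388)&(c<402)
v,u=np.nonzero(vi&(np.indices(c.shape)[0]<215));print('violet',len(u),u.mean(),v.mean(),ray('top',u.mean(),v.mean(),45).round(1))
s=read_state();print(s['clock'],s['position'],s['joints'])
E
```

```text
top bar top 92 ((557.6492309570312, -212.3387451171875), (16.306777954101562, 41.53519821166992), 89.65812683105469)
((557.6325073242188, -212.86477661132812), (130.6893310546875, 121.4395523071289), 0.8408331871032715)
scene bar top 187 ((560.7152099609375, -215.48304748535156), (53.690128326416016, 14.26307487487793), 0.45271044969558716)
((559.834228515625, -214.6109161376953), (132.446533203125, 120.52891540527344), 0.5424488186836243)
violet 26 396.03846153846155 195.1153846153846 [ 546.6 -170.3   45. ]
0.1 [ 257.965475   -568.71509948  230.35096913] [-8.86389987e-01  3.85460556e-01  6.78498282e-03 -4.37286294e-04
 -1.19400099e+00 -2.58613498e-01]
```

```bash
cat > go.py <<'E'
import sys
from h import read_state,np
from scipy.spatial.transform import Rotation as Ro
def go(x,y,z,yaw):  # yaw: world angle of tool y, tool down
    s=read_state();R=Ro.from_quat(s['ee_rot']);p=np.array(s['position'])
    a=np.radians(yaw);ty=np.array([np.cos(a),np.sin(a),0]);tz=np.array([0,0,-1.]);Rt=Ro.from_matrix(np.c_[np.cross(ty,tz),ty,tz])
    print('t',round(s['clock'],2),'pos',p.round(1),'w',round(s['gripper_width'],1),'F',np.round(s['contact_force'],1),'M',np.round(s['wrist_torque'],2),'g',round(s['grasp_force'],1),'j6',round(s['joints'][5],2))
    print('shift',(R.inv().apply(np.array([x,y,z])-p)/1000).round(4),'turn',(R.inv()*Rt).as_rotvec().round(4))
go(*map(float,sys.argv[1:5]))
E
python3 go.py 456.3 13.3 110 190.5
```

```text
t 0.1 pos [ 258.  -568.7  230.4] w 85.6 F [0.4 0.1 1.1] M [-0.06  0.04  0.  ] g 0.0 j6 -0.26
shift [-0.421   0.448   0.1212] turn [ 1.7000e-03  1.2000e-03 -1.3284e+00]
```

```bash
python3 -m handwheel '[[-0.421,0.448,0.12,0,0,-1.328,0.4],[-0.421,0.448,0.12,0,0,-1.328,0.4],[-0.421,0.448,0.12,0,0,-1.328,0.4],[-0.421,0.448,0.12,0,0,-1.328,0.4],[-0.421,0.448,0.12,0,0,-1.328,0.4],[-0.421,0.448,0.12,0,0,-1.328,0.4],[-0.421,0.448,0.12,0,0,-1.328,0.4],[-0.421,0.448,0.12,0,0,-1.328,0.4],[-0.421,0.448,0.12,0,0,-1.328,0.4],[-0.421,0.448,0.12,0,0,-1.328,0.4]]'
python3 go.py 456.3 13.3 110 190.5
```

```text
clock: 1.35
position: [456.3, 13.5, 111.2]
ee_rot: [0.769, -0.639, 0.0, -0.0]
contact_force: [1.4, -0.0, 0.1]
gripper_width: 59.7
grasp_force: 0.0
t 1.35 pos [456.3  13.5 111.2] w 59.7 F [ 1.4 -0.   0.1] M [-0.04 -0.12  0.  ] g 0.0 j6 -0.2
shift [0.0002 0.     0.0012] turn [-0.0002 -0.0001  0.0003]
```

```bash
python3 -m handwheel '[[0,0,0.03,0,0,0,0.4],[0,0,0.06,0,0,0,0.4],[0,0,0.093,0,0,0,0.4],[0,0,0.093,0,0,0,0.4],[0,0,0.093,0,0,0,-1],[0,0,0.093,0,0,0,-1],[0,0,0.093,0,0,0,-1],[0,0,0.093,0,0,0,-1],[0,0,0.093,0,0,0,-1],[0,0,0.093,0,0,0,-1]]'
python3 go.py 584.7 106.7 90 190.5
python3 -c "
from h import *
i,d=get_image('scene');cv2.imwrite('pics/g1.png',cv2.resize(i[140:290,190:420],None,fx=3,fy=3,interpolation=2))"
```

```text
clock: 2.6
position: [457.2, 11.8, 20.0]
ee_rot: [0.769, -0.639, 0.001, -0.001]
contact_force: [-0.9, -0.9, 6.5]
gripper_width: 20.6
grasp_force: 58.7
t 2.6 pos [457.2  11.8  20. ] w 20.6 F [-0.9 -0.9  6.5] M [ 0.06  0.28 -0.01] g 58.7 j6 -0.2
shift [-0.0701 -0.1429 -0.0695] turn [-0.0031  0.0003  0.0003]
```

View pics/g1.png

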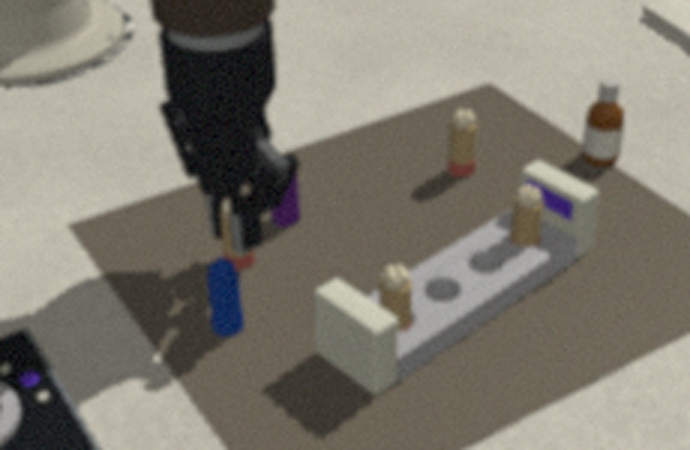

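```bash
python3 -m handwheel '[[0,0,-0.04,0,0,0,-1],[0,0,-0.075,0,0,0,-1],[-0.035,-0.07,-0.075,0,0,0,-1],[-0.06,-0.12,-0.075,0,0,0,-1],[-0.07,-0.143,-0.075,0,0,0,-1],[-0.07,-0.143,-0.07,0,0,0,-1],[-0.07,-0.143,-0.05,0,0,0,-1],[-0.07,-0.143,-0.034,0,0,0,-1],[-0.07,-0.143,-0.034,0,0,0,-1],[-0.07,-0.143,-0.034,0,0,0,-1]]'
python3 go.py 584.7 106.7 54 190.5
cat > look.py <<'E'
import sys
from h import *
k=sys.argv[1]
S,ds=get_image('scene');T,dt=get_image('top');PS=pts('scene',ds)
np.savez(k,S=S,T=T,ds=ds,dt=dt)
h=cv2.cvtColor(S,cv2.COLOR_BGR2HSV)
m=((h[...,0]<8)|(h[...,0]>170))&(h[...,1]>90)&(PS[...,0]>400)&(PS[...,0]<660)&(PS[...,1]>-20)&(PS[...,1]<260)
n,l,st,ce=cv2.connectedComponentsWithStats(m.astype(np.uint8))
for j in range(1,n):
    if st[j,4]>6: print('pink',st[j].tolist(),ce[j].round(1),PS[l==j].mean(0).round(1))
a=cv2.resize(S[150:290,240:440],None,fx=4,fy=4,interpolation=2);cv2.imwrite(f'pics/{k}.png',a)
E
python3 look.py h1
```

```text
clock: 3.9
position: [584.2, 106.2, 53.1]
ee_rot: [0.769, -0.64, 0.0, -0.0]
contact_force: [0.1, -0.9, 0.3]
gripper_width: 20.1
grasp_force: 58.9
t 3.9 pos [584.2 106.2  53.1] w 20.1 F [ 0.1 -0.9  0.3] M [ 0.02  0.05 -0.03] g 58.9 j6 -0.27
shift [-0.0004 -0.0006 -0.0009] turn [-0.0008 -0.0001 -0.0002]
pink [333, 229, 9, 5, 27] [337.1 230.6] [592.4 100.9  41.8]
```

View pics/h1.png

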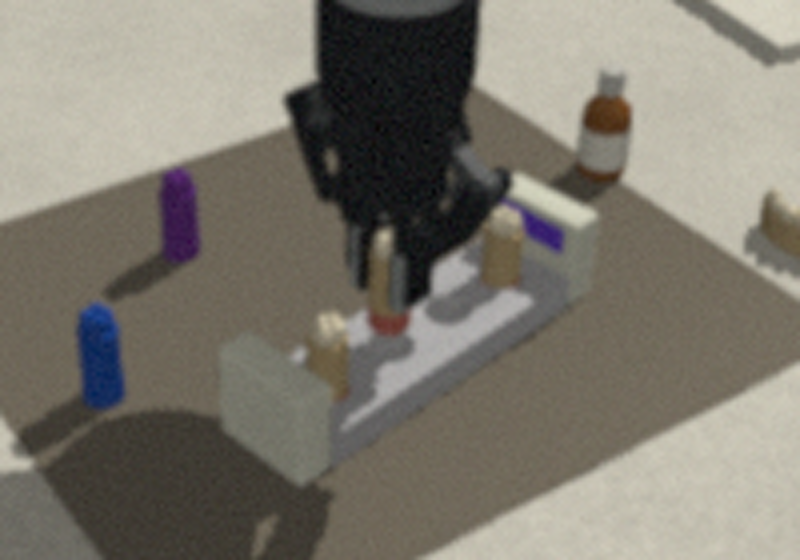

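```bash
python3 - <<'E'
from h import *
K,D,R,t=cam('scene')
def pr(X):return cv2.projectPoints(np.array([X],float),cv2.Rodrigues(R)[0],t,K,D)[0].ravel()
# residual = observed col - projected col for seated (triangulated pos) and held
lat=np.array([.6,.8,0])
for n,X,u in(('s1',(593.2,62.1,48),321.1),('s2',(568.3,195,48),365.3),('held@TCP',(584.2,106.2,36),337.1)):
    p=pr(X);q=pr(np.array(X)+lat);print(n,p.round(1),'obs',u,'lat mm',round((u-p[0])/(q[0]-p[0]),1))
KT=cam('top');
def prt(X):return cv2.projectPoints(np.array([X],float),cv2.Rodrigues(KT[2])[0],KT[3],KT[0],KT[1])[0].ravel()
f=np.load('h1.npz');print(prt((584.2,106.2,89)))
E
```

```text
s1 [321.6 235. ] obs 321.1 lat mm -0.9
s2 [365.7 207.9] obs 365.3 lat mm -0.8
held@TCP [336.8 229.8] obs 337.1 lat mm 0.6
[296.11163204 178.39782482]
```

```bash
python3 -m handwheel '[[0.0013,-0.0006,0.004,0,0,0,-1],[0.0013,-0.0006,0.008,0,0,0,-1],[0.0013,-0.0006,0.011,0,0,0,-1],[0.0013,-0.0006,0.014,0,0,0,-1],[0.0013,-0.0006,0.017,0,0,0,-1],[0.0013,-0.0006,0.017,0,0,0,-1]]'
python3 go.py 584.7 106.7 26 190.5
```

```text
clock: 4.75
position: [585.0, 105.1, 35.3]
ee_rot: [0.769, -0.64, 0.0, -0.0]
contact_force: [1.2, -0.5, -1.3]
gripper_width: 20.0
grasp_force: 58.8
t 4.75 pos [585.  105.1  35.3] w 20.0 F [ 1.2 -0.5 -1.3] M [-0.07 -0.46 -0.03] g 58.8 j6 -0.27
shift [-0.0016  0.      0.0093] turn [-0.0003 -0.0001 -0.0002]
```

```bash
python3 -m handwheel '[[0,0,0.004,0,0,0,-1],[0,0,0.007,0,0,0,-1],[0,0,0.009,0,0,0,-1],[0,0,0.0095,0,0,0,-1],[0,0,0.0095,0,0,0,-1]]'
python3 go.py 584.7 106.7 26 190.5
```

```text
clock: 5.38
position: [585.1, 105.2, 26.2]
ee_rot: [0.769, -0.64, 0.0, -0.0]
contact_force: [1.7, -0.8, -1.1]
gripper_width: 20.3
grasp_force: 58.9
t 5.38 pos [585.1 105.2  26.2] w 20.3 F [ 1.7 -0.8 -1.1] M [-0.25 -0.56 -0.01] g 58.9 j6 -0.27
shift [-0.0016  0.0001  0.0002] turn [-0.0007  0.0001 -0.0003]
```

```bash
python3 -m handwheel '[[0,0,0.001,0,0,0,-1],[0,0,0.002,0,0,0,-1],[0,0,0.002,0,0,0,-1]]'
python3 -m handwheel '[[0,0,0,0,0,0,0.1],[0,0,0,0,0,0,0.1],[0,0,0,0,0,0,0.1],[0,0,-0.01,0,0,0,0.1],[0,0,-0.04,0,0,0,0.1],[0,0,-0.08,0,0,0,0.3],[0,0,-0.08,0,0,0,0.3]]'
python3 go.py 446 224.2 110 190.5; python3 look.py h2
```

```text
clock: 5.75
position: [585.2, 105.2, 26.0]
ee_rot: [0.769, -0.639, 0.0, -0.0]
contact_force: [-2.1, -1.2, 10.3]
gripper_width: 20.0
grasp_force: 60.2
clock: 6.62
position: [587.3, 106.1, 108.4]
ee_rot: [0.769, -0.639, 0.002, -0.004]
contact_force: [0.0, -0.1, 0.2]
gripper_width: 55.3
grasp_force: 0.0
t 6.62 pos [587.3 106.1 108.4] w 55.3 F [ 0.  -0.1  0.2] M [-0.02 -0.05  0.02] g 0.0 j6 -0.27
shift [-0.1419  0.1173 -0.0023] turn [-0.0084  0.0014  0.0005]
pink [340, 195, 6, 4, 19] [342.5 196.6] [462.7 210.7  14.1]
```

View pics/h2.png

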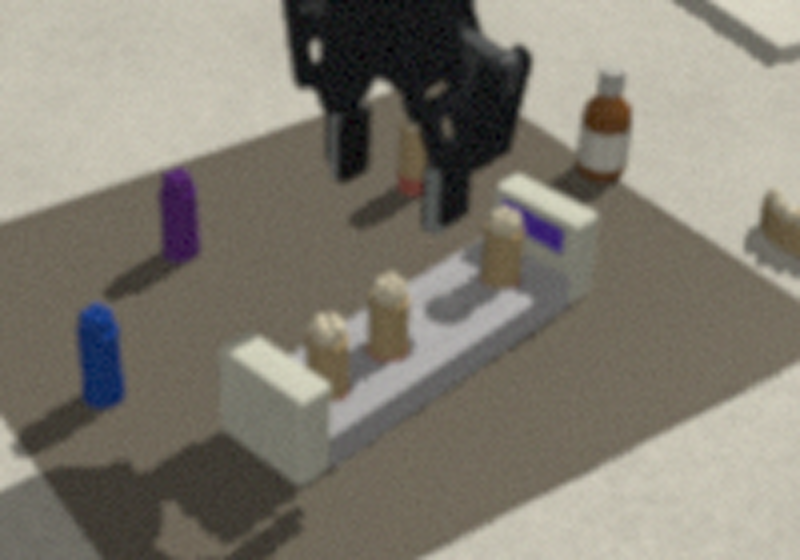

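Spare 1 is seated upright at crop (388,320), level with its neighbours. Now spare 2.

```bash
python3 -m handwheel '[[-0.05,0.04,0,0,0,0,0.4],[-0.1,0.08,0,0,0,0,0.4],[-0.1426,0.1165,-0.002,0,0,0,0.4],[-0.1426,0.1165,-0.002,0,0,0,0.4],[-0.1426,0.1165,-0.002,0,0,0,0.4],[-0.1426,0.1165,-0.002,0,0,0,0.4]]'
python3 go.py 446.7 225 18.5 190.5
```

```text
clock: 7.48
position: [444.8, 223.3, 105.6]
ee_rot: [0.768, -0.64, -0.0, 0.0]
contact_force: [0.8, 0.7, -0.5]
gripper_width: 59.8
grasp_force: 0.0
t 7.47 pos [444.8 223.3 105.6] w 59.8 F [ 0.8  0.7 -0.5] M [ 0.06 -0.05 -0.04] g 0.0 j6 -0.61
shift [-0.0013 -0.0022  0.0871] turn [ 0.0008 -0.0006 -0.002 ]
```

```bash
python3 -m handwheel '[[-0.0013,-0.0022,0.02,0,0,0,0.4],[-0.0013,-0.0022,0.05,0,0,0,0.4],[-0.0013,-0.0022,0.0865,0,0,0,0.4],[-0.0013,-0.0022,0.0865,0,0,0,0.4],[-0.0013,-0.0022,0.0865,0,0,0,-1],[-0.0013,-0.0022,0.0865,0,0,0,-1],[-0.0013,-0.0022,0.0865,0,0,0,-1],[-0.0013,-0.0022,0.0865,0,0,0,-1],[-0.0013,-0.0022,0.0865,0,0,0,-1],[-0.0013,-0.0022,0.0865,0,0,0,-1]]'
python3 go.py 576.4 151 54 190.5
```

```text
clock: 8.72
position: [447.2, 226.5, 21.1]
ee_rot: [0.769, -0.639, 0.0, -0.001]
contact_force: [0.4, -2.1, 7.7]
gripper_width: 20.0
grasp_force: 58.8
t 8.72 pos [447.2 226.5  21.1] w 20.0 F [ 0.4 -2.1  7.7] M [-0.44 -0.11  0.01] g 58.8 j6 -0.61
shift [ 0.0978 -0.1133 -0.0327] turn [-0.0028  0.0012  0.0006]
```

```bash
python3 -m handwheel '[[0,0,-0.04,0,0,0,-1],[0,0,-0.075,0,0,0,-1],[0.04,-0.05,-0.075,0,0,0,-1],[0.08,-0.09,-0.075,0,0,0,-1],[0.098,-0.113,-0.075,0,0,0,-1],[0.098,-0.113,-0.07,0,0,0,-1],[0.098,-0.113,-0.05,0,0,0,-1],[0.098,-0.113,-0.034,0,0,0,-1],[0.098,-0.113,-0.034,0,0,0,-1],[0.098,-0.113,-0.034,0,0,0,-1]]'
python3 go.py 576.4 151 54 190.5;python3 look.py h3
python3 - <<'E'
from h import *
K,D,R,t=cam('scene')
def pr(X):return cv2.projectPoints(np.array([X],float),cv2.Rodrigues(R)[0],t,K,D)[0].ravel()
p=np.array(read_state()['position']);p[2]=36
print(pr(p),pr(p+[.6,.8,0]))
E
```

```text
clock: 9.98
position: [575.3, 150.5, 54.0]
ee_rot: [0.769, -0.639, 0.0, -0.0]
contact_force: [-0.5, -0.2, -0.4]
gripper_width: 20.1
grasp_force: 58.9
t 9.97 pos [575.3 150.5  54. ] w 20.1 F [-0.5 -0.2 -0.4] M [-0.05 -0.02 -0.05] g 58.9 j6 -0.34
shift [-0.0003 -0.0012  0.    ] turn [-0.0007  0.      0.0007]
pink [347, 220, 9, 4, 28] [351.2 221.5] [583.5 143.9  41.4]
[351.2803912  220.64784633] [351.74721984 220.66556159]
```

View pics/h3.png

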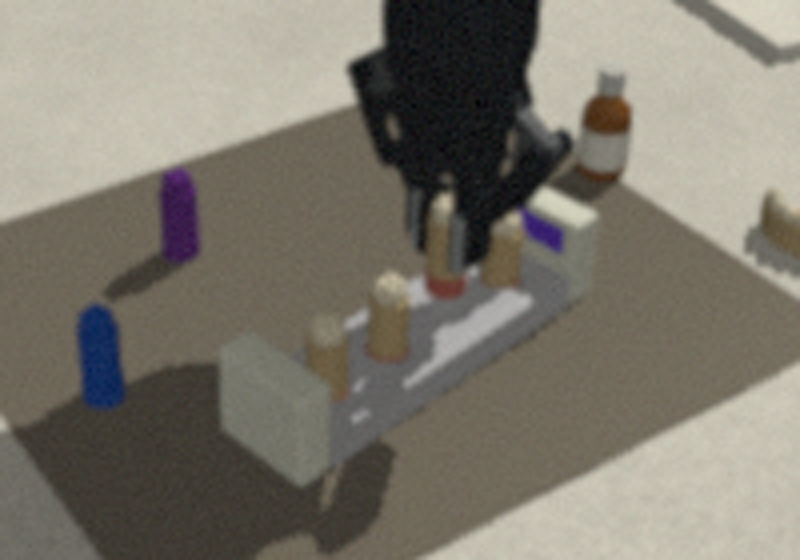

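```bash
python3 -m handwheel '[[0.0003,-0.0012,0.004,0,0,0,-1],[0.0003,-0.0012,0.008,0,0,0,-1],[0.0003,-0.0012,0.011,0,0,0,-1],[0.0003,-0.0012,0.014,0,0,0,-1],[0.0003,-0.0012,0.017,0,0,0,-1],[0.0003,-0.0012,0.017,0,0,0,-1]]'
python3 go.py 576.4 151 27 190.5
```

```text
clock: 10.82
position: [576.6, 150.0, 36.3]
ee_rot: [0.769, -0.64, 0.0, -0.0]
contact_force: [0.8, 0.5, -0.7]
gripper_width: 19.8
grasp_force: 58.8
t 10.82 pos [576.6 150.   36.3] w 19.8 F [ 0.8  0.5 -0.7] M [ 0.08 -0.29 -0.  ] g 58.8 j6 -0.34
shift [-0.001   0.      0.0093] turn [-0.0002  0.     -0.0002]
```

It has entered the pocket with almost no force, so I lower it to the floor, press lightly, release and retreat.

```bash
python3 -m handwheel '[[0,0,0.004,0,0,0,-1],[0,0,0.007,0,0,0,-1],[0,0,0.009,0,0,0,-1],[0,0,0.0105,0,0,0,-1],[0,0,0.0115,0,0,0,-1],[0,0,0.0115,0,0,0,-1]]'
python3 -m handwheel '[[0,0,0,0,0,0,0.1],[0,0,0,0,0,0,0.1],[0,0,0,0,0,0,0.1],[0,0,-0.01,0,0,0,0.1],[0,0,-0.04,0,0,0,0.1],[0,0,-0.08,0,0,0,0],[0,0,-0.13,0,0,0,0],[0,0,-0.13,0,0,0,0],[0,0,-0.13,0,0,0,0]]'
python3 go.py 558.5 -213.2 150 270; python3 look.py h4
```

```text
clock: 11.58
position: [576.7, 150.0, 27.1]
ee_rot: [0.769, -0.639, 0.0, -0.0]
contact_force: [-2.7, -0.9, 9.8]
gripper_width: 20.3
grasp_force: 60.2
clock: 12.7
position: [576.0, 149.9, 155.3]
ee_rot: [0.769, -0.64, -0.0, -0.0]
contact_force: [-0.7, -0.3, -0.5]
gripper_width: 42.8
grasp_force: 0.0
t 12.7 pos [576.  149.9 155.3] w 42.8 F [-0.7 -0.3 -0.5] M [ 0.03  0.02 -0.01] g 0.0 j6 -0.34
shift [0.3538 0.0832 0.0051] turn [-4.0000e-04  4.0000e-04 -1.3881e+00]
```

View pics/h4.png

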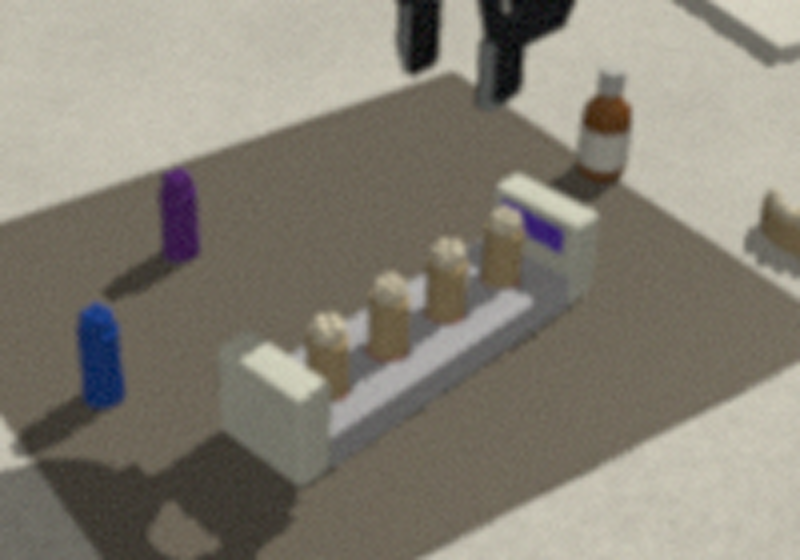

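All four dies stand level and upright at crop (328,355), (388,318), (447,283) and (503,250). On to the knob.

```bash
python3 -m handwheel '[[0.354,0.083,0.005,0,0,-1.388,0],[0.354,0.083,0.005,0,0,-1.388,0],[0.354,0.083,0.005,0,0,-1.388,0],[0.354,0.083,0.005,0,0,-1.388,0],[0.354,0.083,0.005,0,0,-1.388,0],[0.354,0.083,0.005,0,0,-1.388,0],[0.354,0.083,0.005,0,0,-1.388,0],[0.354,0.083,0.005,0,0,-1.388,0],[0.354,0.083,0.005,0,0,-1.388,0],[0.354,0.083,0.005,0,0,-1.388,0]]'
python3 go.py 558.5 -213.2 64 270.3
```

```text
clock: 14.05
position: [558.9, -213.0, 149.3]
ee_rot: [1.0, -0.001, -0.001, -0.0]
contact_force: [-0.8, -0.5, -0.8]
gripper_width: 42.9
grasp_force: 0.0
t 14.05 pos [ 558.9 -213.   149.3] w 42.9 F [-0.8 -0.5 -0.8] M [0.01 0.02 0.02] g 0.0 j6 1.66
shift [-0.0003  0.0002  0.0853] turn [-0.0002  0.0015 -0.0068]
```

```bash
python3 -m handwheel '[[0,0,0.04,0,0,-0.003,0],[0,0,0.07,0,0,-0.003,0],[0,0,0.085,0,0,-0.003,0],[0,0,0.085,0,0,-0.003,0],[0,0,0.085,0,0,-0.003,-1],[0,0,0.085,0,0,-0.003,-1],[0,0,0.085,0,0,-0.003,-1],[0,0,0.085,0,0,-0.003,-1],[0,0,0.085,0,0,-0.003,-1]]'
python3 go.py 558.5 -213.2 64 270
```

```text
clock: 15.18
position: [560.3, -213.9, 66.7]
ee_rot: [1.0, 0.002, 0.001, 0.001]
contact_force: [-0.4, -2.7, 6.2]
gripper_width: 12.7
grasp_force: 61.4
t 15.18 pos [ 560.3 -213.9   66.7] w 12.7 F [-0.4 -2.7  6.2] M [-0.74  0.17  0.15] g 61.4 j6 1.67
shift [-0.0018 -0.0007  0.0027] turn [ 0.0013 -0.0029  0.0039]
```

```bash
python3 -m handwheel '[[-0.001,0,0,0,0,0.1,-1],[-0.001,0,0,0,0,0.2,-1],[-0.001,0,0,0,0,0.3,-1],[-0.001,0,0,0,0,0.42,-1],[-0.001,0,0,0,0,0.42,-1]]'
python3 go.py 558.5 -213.2 64 270
```

```text
clock: 15.8
position: [560.1, -214.4, 66.7]
ee_rot: [0.978, -0.207, 0.003, 0.001]
contact_force: [0.9, -5.8, 3.4]
gripper_width: 12.8
grasp_force: 61.2
t 15.8 pos [ 560.1 -214.4   66.7] w 12.8 F [ 0.9 -5.8  3.4] M [-1.46 -0.27  0.12] g 61.2 j6 1.25
shift [-0.002  -0.0004  0.0027] turn [ 0.0012 -0.0051 -0.4165]
```

```bash
python3 -m handwheel '[[0,0,0,0,0,0.1,-1],[0,0,0,0,0,0.2,-1],[0,0,0,0,0,0.3,-1],[0,0,0,0,0,0.4,-1],[0,0,0,0,0,0.5,-1],[0,0,0,0,0,0.6,-1],[0,0,0,0,0,0.7,-1],[0,0,0,0,0,0.8,-1],[0,0,0,0,0,0.835,-1],[0,0,0,0,0,0.835,-1]]'
python3 go.py 558.5 -213.2 64 270
python3 - <<'E'
from h import *
i,d=get_image('scene');j,e=get_image('top');np.savez('k1',S=i,T=j)
a=cv2.resize(i[225:345,120:240],None,fx=5,fy=5,interpolation=2);b=cv2.resize(j[165:225,380:440],None,fx=5,fy=5,interpolation=2)
c=np.zeros((600,800,3),np.uint8);c[:,:500]=a[:, :500];c[:300,500:]=b;cv2.imwrite('pics/k1.png',c)
E
```

```text
clock: 17.05
position: [559.5, -215.1, 66.8]
ee_rot: [0.811, -0.586, 0.002, 0.0]
contact_force: [0.1, -6.5, 4.0]
gripper_width: 12.7
grasp_force: 61.2
t 17.05 pos [ 559.5 -215.1   66.8] w 12.7 F [ 0.1 -6.5  4. ] M [-2.21  0.06  0.17] g 61.2 j6 0.41
shift [-0.0021  0.0003  0.0028] turn [ 4.000e-04 -4.700e-03 -1.251e+00]
```

View pics/k1.png

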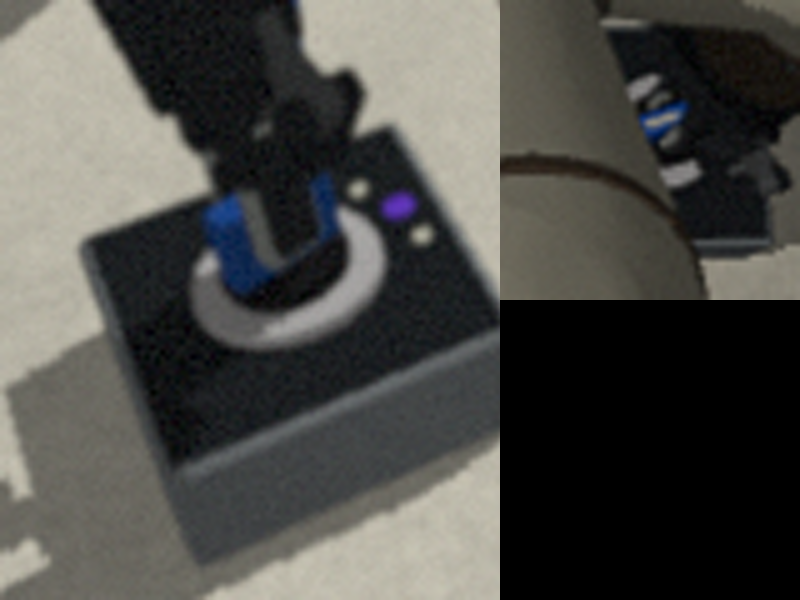

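The bar now points at the violet dot, scene crop (400,205). I check its angle with numbers.

```bash
python3 - <<'E'
from h import *
for n,k,(r0,r1,c0,c1) in(('top','T',(165,225,400,425)),('scene','S',(240,300,150,200))):
    i=np.load('k1.npz')[k];h=cv2.cvtColor(i,cv2.COLOR_BGR2HSV)
    m=np.zeros(h.shape[:2],bool);m[r0:r1,c0:c1]=((h[...,0]>100)&(h[...,0]<122)&(h[...,1]>130)&(h[...,2]>50))[r0:r1,c0:c1]
    v,u=np.nonzero(m);q=np.array([ray(n,a,b,89)[:2] for a,b in zip(u,v)],np.float32)
    print(n,len(u),u.min(),u.max(),v.min(),v.max(),cv2.minAreaRect(q))
    if n=='top':
        w,V=np.linalg.eigh(np.cov(q.T));print('pca',np.degrees(np.arctan2(V[1,1],V[0,1])),w)
        # white pointer line pixels in the bar
        g=np.zeros_like(m);g[185:195,405:420]=((h[...,1]<90)&(h[...,2]>110))[185:195,405:420]
        v,u=np.nonzero(g);print('line',len(u),[ray(n,a,b,89)[:2].round(0).tolist() for a,b in zip(u,v)][:20])
s=read_state();print(s['wrist_torque'],s['ee_rot'],s['clock'])
E
```

```text
top 24 408 417 185 192 ((556.4772338867188, -205.15347290039062), (13.818265914916992, 26.14122772216797), 36.02892303466797)
pca 121.32653796929867 [20.83154422 76.55357206]
line 12 [[558.0, -210.0], [556.0, -201.0], [556.0, -204.0], [556.0, -207.0], [556.0, -209.0], [556.0, -212.0], [553.0, -196.0], [553.0, -199.0], [553.0, -201.0], [553.0, -204.0], [553.0, -207.0], [550.0, -198.0]]
scene 188 160 186 260 283 ((581.7590942382812, -219.15420532226562), (41.81717300415039, 46.64005661010742), 76.59038543701172)
[-2.24156835  0.07029765  0.1092784 ] [ 8.10716386e-01 -5.85435099e-01  2.15475301e-03  2.09537926e-04] 17.15
```

The pointer tip is at about (552,-197) mm. Stop 3 should put it at about (552,-194), and the gripper has turned 1.251 rad against 1.257. The wrist torque of 0.11–0.17 N m fits a knob resting on the notch. Handing in while holding.

```bash
python3 -c "
from bench import *
print(job_done())"
```

```text
the job is handed in; nothing more can be done
None
```

Both spare dies stand upright and fully down in the two empty pockets, and I handed the job in at about 17 s of the 64 s limit with the gripper still holding the lamp knob at the third stop; the verdict was not shown.

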